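# Feel which stone tin is the heavier, stock it and snap the cupboard shut

### The job

On a gem dealer's counter a round and a square lidded tin of stones stand on the sorting pad, one nearly full and the other partly sold. Lift the round tin clear of the pad, then the square one, to feel which is heavier; stand the heavier one inside the little cupboard whose door stands open, and push the door fully shut so that its roller catch snaps, with the lighter tin standing on the pad. Keep both tins upright, do not drop them, and leave the crystal, the loupe and the jar standing where they are.

Things in the scene. Friction and masses are not known exactly. Their poses are not given: they have to be found in the camera images.
- pad: sorting pad, a thin dark grey mat fixed on the counter, 240 (x) by 370 (y), 6 thick; origin at the centre of its underside, z up
- round_tin: round aluminium tin with a steel screw lid, 62 across (lid 64), 60 high, closed and loose; origin at the centre of its underside, z up. How full it is cannot be seen: either tin may be the heavier. Both weigh under 0.5 kg and differ by more than 0.15 kg
- square_tin: square aluminium tin with a steel slip lid, 58 by 58 along its x and y (lid 60), 60 high, closed and loose; origin at the centre of its underside, z up. Same weights as told for the round tin
- cupboard: wooden cupboard, fixed, 150 deep (x), 210 wide (y), 270 high; origin at its underside's centre, front to its own -x. Floor 12 thick (no sill), sides 10, back 6, top 12: one space 190 wide, 246 high, 144 deep. The top is glazed. Its catch, a steel plate with a white roller, is inside on the -y wall, 40 below the cupboard's top, within 35 of the front, 16 proud of the wall
- door (a joint): angle of the cupboard's door, rad: 0 shut, growing as it swings out, 1.9 the stop; a light hinge, it stays where it is left. The roller catch bites below 0.1 rad and throws a door left short of 0.045 rad back out; pushing through takes about 8 N near the free edge (11 N at 140 mm from the hinge), pulling it open again about 7 N
- door_hinge (a point): on the door's upright hinge axis, 135 above the counter, at the cupboard's front +y corner, in the plane of the door's outer face. Panel: 12 thick (on the cupboard's side of that plane), to 208 from the hinge, 5 to 265 above the counter. Shut, it runs from the hinge to the cupboard's -y; its free edge opens towards the cupboard's -x. Inside, a steel strike 22 proud, 182 from the hinge, 231 up
- door_knob (a point): centre of the brass door knob's head (28 across, 16 long) on the outer face near its free edge; the point lies 35 out from the outer face, 188 from the hinge, 235 above the counter
- crystal: polished pale six-sided crystal point, bystander, loose, 36 across the foot, 85 high; origin at the centre of its underside
- loupe: folded steel jeweller's loupe lying flat, bystander, loose, about 24 (x) by 40 (y), 13 high; origin near its middle, underside
- jar: small glass jar with a black cap standing at the back inside the cupboard, bystander, loose, 38 across, 55 high; origin at the centre of its underside
- tray_white: long white tray of pale stones behind the pad, fixed, 110 (x) by 340 (y), 32 high; origin at the centre of its underside
Mind the look-alikes: they are no part of the job. Leave any orange or yellow look-alike of the square_tin alone.

How it is judged (in metres and radians):
On the way, in this order (a step that is already met when the one before it is completed fails the run):
1. the round tin is lifted clear of the pad in the gripper (20 mm) (z of round_tin in the frame of pad above 0.021 m and contact force between round_tin and the fingers above 0.3 N), for 0.3 s.
2. then the square tin is lifted clear of the pad in the gripper (20 mm) (z of square_tin in the frame of pad above 0.021 m and contact force between square_tin and the fingers above 0.3 N), for 0.3 s.
At the end, for the whole second after the job is handed in: heavier tin (by its load on what it stands on) upright inside the cupboard, lighter upright on the pad, both at rest and let go; door shut within 0.02 rad, held by the catch; crystal and loupe within 20 mm, jar within 30 mm of their starts (value of joint door below 0.02 rad and velocity of joint door below 0.05 rad/s and ((x of round_tin in the frame of cupboard between -0.046 and 0.042 m and y of round_tin in the frame of cupboard between -0.07 and 0.07 m and z of round_tin in the frame of cupboard between 0.008 and 0.016 m and contact force between round_tin and cupboard above 3.35 N and x of square_tin in the frame of pad between -0.12 and 0.12 m and y of square_tin in the frame of pad between -0.185 and 0.185 m and z of square_tin in the frame of pad between 0.002 and 0.01 m and contact force between square_tin and pad between 1 and 3.35 N) or (x of square_tin in the frame of cupboard between -0.046 and 0.042 m and y of square_tin in the frame of cupboard between -0.07 and 0.07 m and z of square_tin in the frame of cupboard between 0.008 and 0.016 m and contact force between square_tin and cupboard above 3.35 N and x of round_tin in the frame of pad between -0.12 and 0.12 m and y of round_tin in the frame of pad between -0.185 and 0.185 m and z of round_tin in the frame of pad between 0.002 and 0.01 m and contact force between round_tin and pad between 1 and 3.35 N)) and linear speed of each of round_tin, square_tin below 0.02 m/s and angular speed of each of round_tin, square_tin below 0.2 rad/s and angle between each of round_tin, square_tin's own z axis and vertical below 0.1 rad and distance of each of crystal, loupe from where it was at the start of the episode below 0.02 m and distance of jar from where it was at the start of the episode below 0.03 m); the robot touches nothing.
It fails at once if a tin is tipped (more than 0.6 rad) (angle between any of round_tin, square_tin's own z axis and vertical above 0.6 rad).
It fails at once if a tin is dropped (falls free faster than 0.6 m/s, about 20 mm) ((linear speed of round_tin above 0.6 m/s and contact force between round_tin and the fingers below 0.05 N) or (linear speed of square_tin above 0.6 m/s and contact force between square_tin and the fingers below 0.05 N)).
It fails at once if the crystal or the jar is knocked over (tilted more than 0.5 rad) (angle between any of crystal, jar's own z axis and vertical above 0.5 rad).
It also fails if it takes over 72 s, if anything falls off the work surface, if the arm or the gripper's body presses on something with over 40 N, if the wrist force passes 120 N, or if a joint passes its speed limit or range.

### The arm

A 7-joint arm with a two-finger parallel gripper is mounted at the origin on the work surface. World frame = base frame: x ahead of the robot, y to its left, z up, the work surface at z = 0. Lengths are in mm, angles in rad, forces in N, time in s.
With the tool pointing down it reaches from about 400 to 925 mm from the base axis. Payload 5.6 kg.
Tool frame: the origin (TCP) lies at the very end of the fingers, on their centre line; the grasp point (between the pads) lies 19 mm behind it; z points along the fingers, y is the line along which they close (so a half turn about z gives the same grasp; the last joint's range is limited). The gripper opens to 85 mm and grips with 20 to 120 N. Pads are 22 mm wide; open, the fingers measure 114 mm over their backs; the gripper's body (76 mm by 85 mm) begins 54 mm behind the grasp point. The pads swing forward as they close: fully open they stand 13 mm farther back than shut.
Start: joints at [1.13, 0.468, -0.012, 1.603, 0.006, 1.071, -0.056], TCP at [251.765, -599.269, 231.29] pointing down, gripper open.
Joint ranges: [-2.53, 2.53], [-0.31, 2.02], [-1.57, 1.55], [0.28, 2.44], [-1.29, 4.43], [0.15, 1.84], [-2.92, 2.92]. Speed limits (rad/s): [2.57, 2.57, 3.14, 3.14, 3.14, 3.14, 3.14].

### API

Orientations are given as a unit quaternion [w, x, y, z].
In Python, from workcell import movep, movel, move_joints, open_jaws, clamp, pause, solve_ik, snapshot, Unreachable, sign_off, read_clock, read_joint_positions, read_qvel, read_joint_efforts, read_ee_pos, read_tcp_rot, read_ft_force, read_torque, read_width, read_grip_force gives the robot as it stands. Calls block until the motion is done:
- movep(position, orientation): joint-space move of the TCP to a pose.
- movel(position, attitude=None, v=150, until_force=None): straight line of the TCP; attitude=None keeps the orientation; v is the mean speed in mm/s. With until_force (N) it stops when the force on the tool has changed by that much, and returns True; else False.
- move_joints(angles): joint-space move.
- open_jaws() and clamp(): open the fingers fully, or close them until they stop; the grip force is fixed at half the most.
- pause(seconds).
- solve_ik(position, orientation): joint angles nearest the present ones, or None.
- snapshot(name): name is "scene" or "top"; returns a dict with "pixels" (384x512x3 uint8, red, green, blue), "z_map" (384x512 float32, mm along the optical axis (not along the pixel's ray), 0 where there is no reading), "fx", "fy", "cx", "cy" (pixels), "eye" and "orientation" of the camera in the world. Camera axes: x right, y down, z forward; pixel columns grow to the right and rows downward; lengths in mm; the calibration is good to about 2 mm. A picture is of the moment at which its call begins.
A pose or a line that the arm cannot do raises Unreachable and nothing moves.
- sign_off(): hands the job in; it is judged then, once.
Readings, each from a call of its own:
- read_clock(): time.
- read_joint_positions(): joint angles.
- read_qvel(): joint speeds.
- read_joint_efforts(): joint torques, N m.
- read_ee_pos(): TCP position.
- read_tcp_rot(): TCP orientation.
- read_ft_force(): force on the tool from outside, world axes, zero at the start.
- read_torque(): the same for the moment, N m.
- read_width(): opening from 0.0 (shut) to 1.0 (fully open).
- read_grip_force(): force on a finger pad.
Only numpy, scipy, OpenCV 4.12 (cv2) and the standard library are available. Lean on these libraries where they do the work, as an engineer would, in place of code of your own. Each camera call takes 0.05 s, during which the arm holds its last target. There are 200 camera calls.

## Working session

There is one attempt and no reset: what is moved stays moved. The work goes in short steps, each a Python script; the robot and the scene stay as the last script left them, time stands still between calls to the robot, and variables do not carry over. Pictures are saved under pics/ and viewed, at most 12 in all, crops included, and the job is handed in when it is done.

```bash
mkdir -p pics; ls; python3 - <<'E'
from workcell import *
import cv2,numpy as np
for n in("scene","top"):
    s=snapshot(n); cv2.imwrite(f"pics/{n}0.png",cv2.resize(s["pixels"][:,:,::-1],(800,600),interpolation=cv2.INTER_CUBIC))
    np.savez(f"{n}0.npz",**s)
    print(n,s["fx"],s["fy"],s["cx"],s["cy"],s["eye"],s["orientation"])
print(read_clock(),read_tcp_rot(),read_ft_force())
E
```

```text
pics
scene 460.5788618456161 460.5788618456161 255.58142124702417 190.79827549235665 [ 457.18380938 -578.2813083  1233.29752407] [-0.22747341  0.97143999 -0.06624793  0.01309258]
top 363.9069206602296 363.9069206602296 256.1795797243152 190.83805840302986 [ 329.04953719  -68.62678238 1301.70337123] [ 0.0612954  -0.69934797  0.71003389 -0.05483765]
0.1 [-7.84727241e-04  9.80285361e-01  1.97585282e-01 -2.28296442e-04] [ 0.07679853 -0.62991509 -0.45342438]
```

View pics/scene0.png

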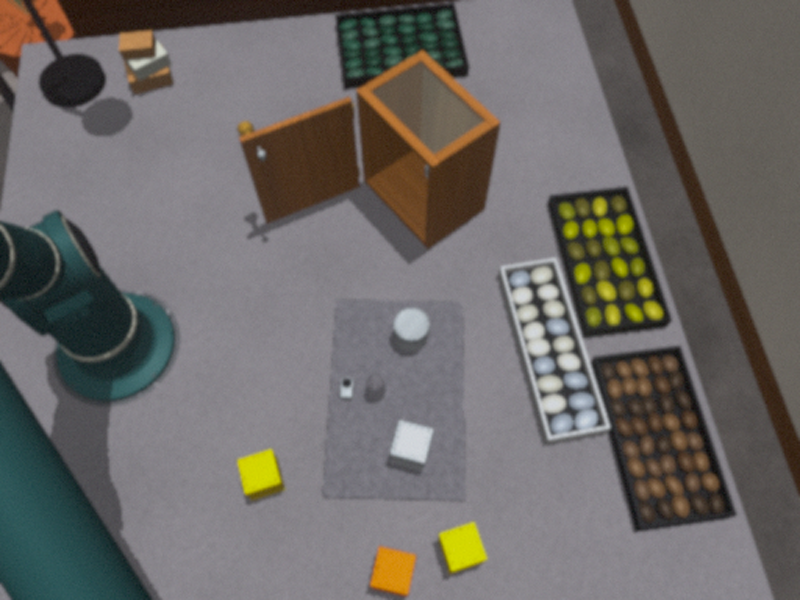

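View pics/top0.png

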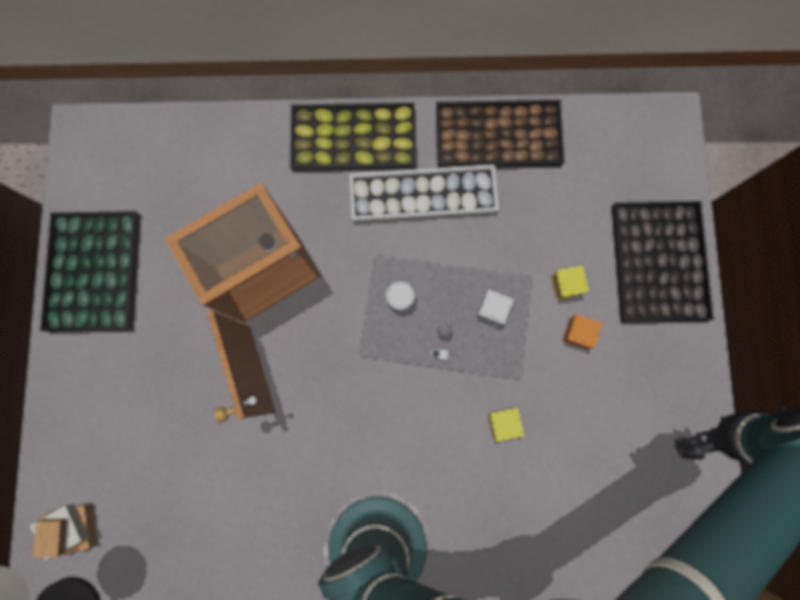

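The scene view (800x600 px) shows the round tin at (411,325) and the bare-metal square tin at (412,443). The crystal is at (375,387), the loupe at (346,388), the cupboard at (430,150) and the open door at (305,160).

These could be mistaken for the square tin: yellow (260,472), yellow (462,547) and orange (393,570). I choose the uncoloured one on the pad. The jar is at top-view (267,241).

```bash
cat > h.py <<'E'
import numpy as np,cv2
from scipy.spatial.transform import Rotation as Ro
def R(q): return Ro.from_quat(np.roll(q,-1)) 
def cloud(s):
    z=s["z_map"].astype(float); v,u=np.mgrid[:z.shape[0],:z.shape[1]]
    p=np.stack([(u-s["cx"])/s["fx"]*z,(v-s["cy"])/s["fy"]*z,z],-1)
    P=R(np.array(s["orientation"])).apply(p.reshape(-1,3)).reshape(p.shape)+s["eye"]
    P[z==0]=np.nan
    return P
def rect(P,m):
    q=P[m][:,:2].astype(np.float32); (c,wh,a)=cv2.minAreaRect(q)
    return np.round(c,1),np.round(wh,1),round(a,1),len(q),np.round(np.median(P[m],0),1)
E
python3 - <<'E'
from h import *
for n in("scene","top"):
    s=dict(np.load(n+"0.npz")); P=cloud(s); z=P[...,2]
    x,y=P[...,0],P[...,1]
    print(n)
    def at(u,v): return P[int(v*.64),int(u*.64)].round(1)
    pts={"scene":dict(rt=(411,325),st=(412,440),cr=(375,383),lo=(346,388),pad=(400,390),table=(300,300),ctop=(430,150)),
     "top":dict(rt=(400,296),st=(496,307),cr=(445,331),lo=(441,354),pad=(420,330),table=(320,400),jar=(267,241),knob=(221,414))}[n]
    for k,(u,v) in pts.items(): print(k,at(u,v))
    for k in("rt","st","cr","lo"):
        c=at(*pts[k]); m=(np.hypot(x-c[0],y-c[1])<55)&(abs(z-c[2])<(4 if k!="cr" else 25))
        print(k,*rect(P,m), P[m].mean(0).round(1))
    for nm,m in(("cuptop",(z>258)&(z<280)&(x>300)&(y>50)&(y<450)),):
        nlab,lab,st,_=cv2.connectedComponentsWithStats(m.astype(np.uint8))
        for i in range(1,nlab):
            if st[i,4]>15: 
                mm=lab==i; print(nm,st[i],*rect(P,mm),cv2.boxPoints(cv2.minAreaRect(P[mm][:,:2].astype(np.float32))).round().tolist())
    g=s["pixels"].astype(int)
E
python3 - <<'E'
import numpy as np,cv2
g=np.load("scene0.npz")["pixels"][:,:,::-1]
cv2.imwrite("pics/crop.png",cv2.resize(g[180:330,190:320],None,fx=4,fy=4,interpolation=cv2.INTER_CUBIC))
E
```

```text
scene
rt [542.7 -61.1  67.4]
st [ 513.4 -265.8   70.4]
cr [ 466.5 -162.3   74.3]
lo [ 413.9 -145.8   23.9]
pad [ 509.9 -155.9    6.8]
table [345.1  49.    1.1]
ctop [603.3 157.1 274.2]
rt [543.3 -56.8] [60.7 61.2] 82.8 331 [542.7 -57.2  67.1] [542.4 -57.1  67. ]
st [ 513.2 -267.3] [60.3 59.7] 67.4 351 [ 512.4 -266.2   68.2] [ 512.3 -266.2   68.5]
cr [ 465.4 -156.4] [29.9 28. ] 67.1 109 [ 466.2 -159.1   68.6] [ 466.1 -158.9   68.8]
lo [ 435.1 -146.9] [35.8 60.2] 78.0 47 [ 417.1 -141.3   21.7] [ 420.8 -144.7   22.6]
cuptop [ 228   32   92   78 3639] [613.9 255.3] [154.  214.2] 30.9 3639 [613.3 248.1 269.9] [[493.0, 308.0], [603.0, 124.0], [735.0, 203.0], [625.0, 387.0]]
cuptop [157  61  68  31 375] [391.6 264.2] [193.9  17.3] 17.9 375 [389.7 262.2 265.4] [[297.0, 243.0], [302.0, 226.0], [487.0, 286.0], [481.0, 302.0]]
top
rt [540.9 -58.2  64.1]
st [ 512.  -266.1   71.7]
cr [ 461.9 -151.9   75.7]
lo [ 415.1 -147.2   21.5]
pad [470.4 -99.5   5.6]
table [315.2 129.    0.5]
jar [614.1 190.8 268.9]
knob [297.9 270.5 249.6]
rt [542.8 -58.2] [62.2 60.2] 88.8 227 [544.1 -58.2  64.8] [543.3 -58.4  64.8]
st [ 514.  -268.5] [59.  59.8] 67.9 98 [ 515.5 -272.1   68.9] [ 513.6 -270.2   69.1]
cr [ 466.5 -156.4] [27.5 27.4] 87.7 60 [ 464.6 -155.3   70.6] [ 465.3 -156.    71.3]
lo [ 436.3 -144.2] [35.3 56.6] 88.6 51 [ 415.3 -144.    20.5] [ 417.9 -145.6   20.5]
cuptop [ 106  116   87   79 3609] [613.2 254. ] [152.3 211.1] 31.2 3609 [611.  254.  268.5] [[493.0, 305.0], [603.0, 124.0], [733.0, 203.0], [624.0, 384.0]]
cuptop [133 198  23  66 322] [391.5 262.2] [195.1  13.4] 18.0 322 [390.5 260.9 264.4] [[297.0, 239.0], [301.0, 226.0], [486.0, 286.0], [482.0, 299.0]]
```

View pics/crop.png

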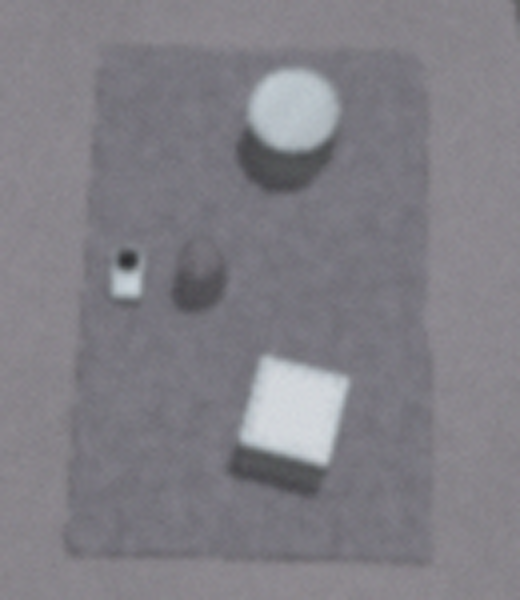

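The crop confirms the bare square tin at crop (295,410) and the round one at (293,112). The crystal (200,272) and loupe (127,275) lie between them, to the -x side. Next I check reach with a 45° pitched grasp, which the cupboard also needs.

```bash
cat >> h.py <<'E'
from workcell import *
RT=np.array([543,-57.5]); ST=np.array([513.5,-267.5]); AR,AS,AC=0.0,-22.5,31.1; PZ=6
CC=np.array([613.5,254.5]); PHI=np.radians(31.1)
XC=np.array([np.cos(PHI),np.sin(PHI)]); YC=np.array([-np.sin(PHI),np.cos(PHI)])
HG=np.array([484,298.]) 
def cup(x,y): return CC+x*XC+y*YC
def tool(az,p=45,sg=1):
    a,p=np.radians([az,p]); z=np.array([np.cos(p)*np.cos(a),np.cos(p)*np.sin(a),-np.sin(p)])
    y=sg*np.array([-np.sin(a),np.cos(a),0]); M=np.stack([np.cross(y,z),y,z],1)
    return z,np.roll(Ro.from_matrix(M).as_quat(),1)
def pose(xy,base,az,p=45,sg=1,back=0,h=34,up=0):
    z,q=tool(az,p,sg); t=np.array([*xy,base+h+up])+(20-back)*z
    return t,q
E
python3 - <<'E'
from h import *
T=cup(-22,10)
def sh(n,t,q):
    j=solve_ik(t,q); print(n,t.round(),None if j is None else np.round(j,2))
for sg in(1,-1):
  for p in (40,50):
    for n,a in(("r",(RT,PZ,AR)),("s",(ST,PZ,AS)),("c",(T,12,AC)),("cout",(cup(-240,10),12,AC)),("c26",(T,12,24))):
        sh((sg,p,n),*pose(*a,p=p,sg=sg)); 
        if n in"rs": sh((n,'back'),*pose(*a,p=p,sg=sg,back=110))
# door tool-down, x axis along normal
for th in(1.8,1.2,.6,0):
    b=PHI-np.pi/2+np.pi*0-th; d=np.array([np.cos(b),np.sin(b)]); n=np.array([np.sin(b),-np.cos(b)])
    P=HG+130*d+13*n
    for k in(0,1):
        M=np.array([[n[0],0,0],[n[1],0,0],[0,0,-1.]]); 
        x=np.array([*n,0])*(1-2*k); z=np.array([0,0,-1.]); M=np.stack([x,np.cross(z,x),z],1)
        sh(("door",th,k),np.array([*P,225]),np.roll(Ro.from_matrix(M).as_quat(),1))
E
```

```text
(1, 40, 'r') [558. -58.  27.] None
('r', 'back') [474. -58.  98.] None
(1, 40, 's') [ 528. -273.   27.] [ 1.54  1.58 -1.35  2.34  2.6   1.2   0.12]
('s', 'back') [ 450. -241.   98.] None
(1, 40, 'c') [603. 260.  33.] [ 0.62  1.51 -1.35  2.21  2.53  1.03  0.17]
(1, 40, 'cout') [416. 147.  33.] None
(1, 40, 'c26') [603. 258.  33.] [ 0.56  1.51 -1.35  2.22  2.55  1.18  0.04]
(1, 50, 'r') [556. -58.  25.] [ 1.14  1.38 -1.35  2.35  2.32  1.1   0.1 ]
('r', 'back') [485. -58. 109.] None
(1, 50, 's') [ 525. -272.   25.] [ 1.48  1.38 -1.35  2.28  2.3   1.09  0.11]
('s', 'back') [ 460. -245.  109.] None
(1, 50, 'c') [601. 258.  31.] [ 0.56  1.36 -1.34  2.14  2.22  0.98  0.24]
(1, 50, 'cout') [414. 146.  31.] None
(1, 50, 'c26') [601. 257.  31.] [ 0.51  1.36 -1.34  2.14  2.25  1.09  0.1 ]
(-1, 40, 'r') [558. -58.  27.] None
('r', 'back') [474. -58.  98.] None
(-1, 40, 's') [ 528. -273.   27.] [ 1.24  1.   -0.9   2.36  2.78  0.9   2.51]
('s', 'back') [ 450. -241.   98.] None
(-1, 40, 'c') [603. 260.  33.] [ 0.35  0.99 -0.89  2.22  2.76  0.74  2.58]
(-1, 40, 'cout') [416. 147.  33.] None
(-1, 40,
[... 407 characters left out ...]
one
(-1, 50, 'c26') [601. 257.  31.] [ 0.08  0.78 -0.66  2.17  2.44  0.55  2.49]
('door', 1.8, 0) [356. 270. 225.] [ 0.07  0.25 -0.89  2.04  0.23  0.96 -0.62]
('door', 1.8, 1) [356. 270. 225.] [ 0.35  0.43 -1.29  2.03  0.48  1.04  2.29]
('door', 1.2, 0) [394. 203. 225.] [ 0.47  0.35 -1.19  2.04  0.39  1.    0.  ]
('door', 1.2, 1) [394. 203. 225.] [-1.36  0.14  0.89  2.13 -0.13  0.93 -2.62]
('door', 0.6, 0) [464. 169. 225.] [ 0.51  0.47 -1.15  1.93  0.49  1.06  0.66]
('door', 0.6, 1) [464. 169. 225.] [ 0.27  0.33 -0.81  1.94  0.28  0.99 -2.3 ]
('door', 0, 0) [540. 180. 225.] [ 0.42  0.61 -1.1   1.76  0.59  1.15  1.24]
('door', 0, 1) [540. 180. 225.] [ 0.26  0.49 -0.84  1.77  0.41  1.07 -1.75]
```

```bash
python3 - <<'E'
from h import *
T=cup(-22,10)
def ok(*a,**k): return solve_ik(*pose(*a,**k)) is not None
def out(az,d): a=np.radians(az); return T-d*np.array([np.cos(a),np.sin(a)])
for p in(35,45,55):
  for sg in(1,-1):
    print(p,sg,"cup",[(az,''.join('01'[ok(out(az,d),12,az,p=p,sg=sg,up=25)] for d in(0,40,80,120,160))) for az in(31,45,55,65,75)])
    print("  R",[(az,''.join('01'[ok(RT,PZ,az,p=p,sg=sg,up=u)] for u in(0,40,90))) for az in(-90,-60,-30,0,30,60,90)])
    print("  S",[(az,''.join('01'[ok(ST,PZ,az,p=p,sg=sg,up=u)] for u in(0,40,90))) for az in(-112.5,-22.5,67.5)])
E
```

```text
35 1 cup [(31, '11000'), (45, '11100'), (55, '11111'), (65, '11111'), (75, '11111')]
  R [(-90, '111'), (-60, '111'), (-30, '111'), (0, '000'), (30, '111'), (60, '111'), (90, '111')]
  S [(-112.5, '111'), (-22.5, '100'), (67.5, '111')]
35 -1 cup [(31, '11000'), (45, '11100'), (55, '11111'), (65, '11111'), (75, '11111')]
  R [(-90, '111'), (-60, '111'), (-30, '110'), (0, '000'), (30, '111'), (60, '111'), (90, '111')]
  S [(-112.5, '111'), (-22.5, '100'), (67.5, '111')]
45 1 cup [(31, '11100'), (45, '11110'), (55, '11111'), (65, '11111'), (75, '11111')]
  R [(-90, '111'), (-60, '111'), (-30, '111'), (0, '000'), (30, '111'), (60, '111'), (90, '111')]
  S [(-112.5, '111'), (-22.5, '111'), (67.5, '111')]
45 -1 cup [(31, '11100'), (45, '11110'), (55, '11111'), (65, '11111'), (75, '11111')]
  R [(-90, '111'), (-60, '111'), (-30, '111'), (0, '000'), (30, '111'), (60, '111'), (90, '111')]
  S [(-112.5, '111'), (-22.5, '111'), (67.5, '111')]
55 1 cup [(31, '11110'), (45, '11111'), (55, '11111'), (65, '11111'), (75, '11111')]
  R [(-90, '111'), (-60, '111'), (-30, '111'), (0, '111'), (30, '111'), (60, '111'), (90, '111')]
  S [(-112.5, '111'), (-22.5, '111'), (67.5, '111')]
55 -1 cup [(31, '11110'), (45, '11111'), (55, '11111'), (65, '11111'), (75, '11111')]
  R [(-90, '111'), (-60, '111'), (-30, '111'), (0, '111'), (30, '111'), (60, '111'), (90, '111')]
  S [(-112.5, '111'), (-22.5, '111'), (67.5, '111')]
```

```bash
cat >> h.py <<'E'
TC=cup(-28,20); AR,AS,AC=95,67.5,55
def st(t): print(t,round(read_clock(),1),read_ee_pos().round(1) if hasattr(read_ee_pos(),'round') else read_ee_pos(),"F",np.round(read_ft_force(),2),"w",round(read_width(),2),"g",round(read_grip_force(),1),flush=True)
def fz(n=10):
    a=[]
    for _ in range(n): pause(.04); a.append(read_ft_force())
    return np.mean(a,0)
E
python3 - <<'E'
from h import *
best=None
for sg in(1,-1):
    js=[solve_ik(*pose(*a,sg=sg,up=90)) for a in((RT,PZ,AR),(ST,PZ,AS),(TC,12,AC))]
    print(sg,[None if j is None else np.round(j,2).tolist() for j in js])
    c=np.abs(np.array(js[0])-read_joint_positions()).max()
    if best is None or c<best[0]: best=(c,sg)
sg=best[1]; print(sg)
movep(*pose(RT,PZ,AR,sg=sg,up=110)); st("hover")
print(movel(pose(RT,PZ,AR,sg=sg)[0],v=120,until_force=8)); st("at")
s=snapshot("scene"); cv2.imwrite("pics/a.png",cv2.resize(s["pixels"][100:,100:400,::-1],None,fx=2,fy=2,interpolation=cv2.INTER_CUBIC))
E
```

```text
1 [[0.34, 0.68, 0.06, 1.8, -0.77, 1.22, -2.17], [0.6, 0.7, 0.22, 1.78, -0.91, 1.25, -2.17], [0.7, 1.09, -1.32, 2.11, 1.8, 0.43, 0.83]]
-1 [[0.87, 0.82, -0.68, 1.76, -0.28, 1.03, 0.56], [1.12, 0.77, -0.5, 1.74, -0.47, 1.02, 0.62], [0.7, 1.09, -1.32, 2.11, 1.8, 0.43, -2.31]]
-1
hover 2.3 [541.9 -44.7 135.7] F [-0.88  0.31  0.58] w 1.0 g 0.0
False
at 3.4 [542.3 -43.4  26.5] F [ 0.84  0.28 -0.13] w 1.0 g 0.0
```

View pics/a.png

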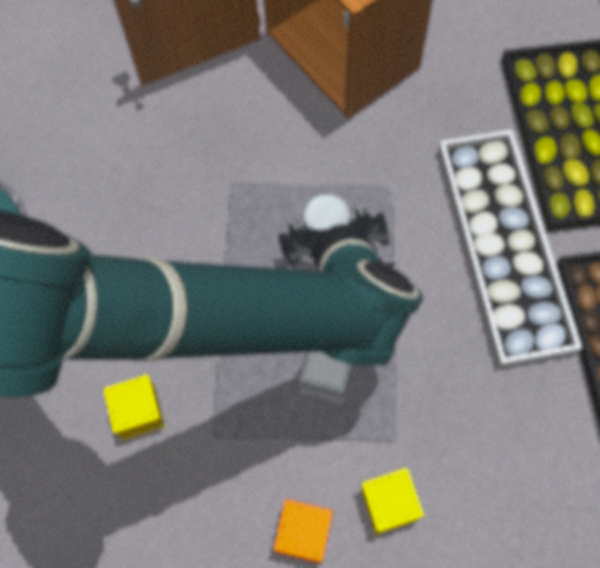

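The open fingers straddle the round tin at (327,215), and nothing else is touched. Next: clamp, lift and weigh.

```bash
python3 - <<'E'
from h import *
sg=-1
f0=fz(); clamp(); st("clamped")
p=read_ee_pos(); movel(p+np.array([0,0,40]),v=80); pause(.3); f1=fz(); st("up")
print("round dF",(f1-f0).round(2))
if read_width()>.5:
    print(movel(p+np.array([0,0,1]),v=50,until_force=6)); st("down")
    open_jaws(); movel(read_ee_pos()+np.array([0,0,110]),v=180); st("out")
E
```

```text
clamped 4.2 [541.7 -43.6  26.3] F [-2.02 -2.06  5.15] w 0.72 g 65.0
up 5.6 [541.7 -43.5  66.3] F [-0.67  0.23 -2.67] w 0.72 g 65.2
round dF [-0.01  0.43 -2.12]
False
down 6.5 [541.9 -43.5  27.5] F [-0.35 -0.38 -1.99] w 0.72 g 65.2
out 7.7 [541.3 -43.7 136.8] F [-0.77  0.31  0.59] w 1.0 g 0.0
```

```bash
python3 - <<'E'
from h import *
sg=-1
movep(*pose(ST,PZ,AS,sg=sg,up=110)); 
print(movel(pose(ST,PZ,AS,sg=sg)[0],v=120,until_force=8)); st("at")
f0=fz(); clamp(); st("clamped")
p=read_ee_pos(); movel(p+np.array([0,0,40]),v=80); pause(.3); f1=fz(); st("up")
print("square dF",(f1-f0).round(2), read_joint_positions())
s=snapshot("scene"); cv2.imwrite("pics/b.png",cv2.resize(s["pixels"][100:,100:400,::-1],None,fx=2,fy=2,interpolation=cv2.INTER_CUBIC))
E
```

```text
False
at 9.6 [ 519.4 -254.6   26.6] F [-0.45 -0.18 -0.48] w 1.0 g 0.0
clamped 10.4 [ 519.1 -254.8   26. ] F [-0.39 -1.57  2.28] w 0.67 g 61.0
up 11.7 [ 519.1 -254.8   66. ] F [ 1.04  0.27 -5.36] w 0.67 g 61.0
square dF [ 0.47 -0.15 -4.63] [ 1.16649959  0.87400734 -0.56953066  1.7353915  -0.38769641  0.93658591
  0.60358843]
```

View pics/b.png

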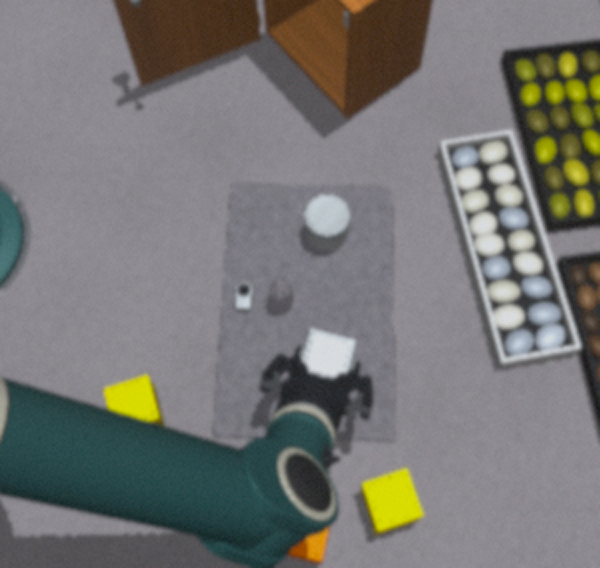

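The picture shows the square tin held upright at (330,350), with the round tin back on the pad at (327,216) and the crystal and loupe unmoved. The square tin reads 4.6 N against 2.1 N, so it is the heavier one. I carry it to the front of the cupboard.

```bash
cat >> h.py <<'E'
U=np.array([np.cos(np.radians(AC)),np.sin(np.radians(AC))])
def fk_free(): pass
E
python3 - <<'E'
from h import *
sg=-1
movel(read_ee_pos()+np.array([0,0,120]),v=150)
def P(d,up): return pose(TC-d*U,12,AC,sg=sg,up=up)
movep(*P(170,140)); st("front high"); print(np.round(read_joint_positions(),2))
for d in(170,100,50,0): 
    j=solve_ik(*P(d,25)); print(d,None if j is None else np.round(j,2))
s=snapshot("scene"); cv2.imwrite("pics/c.png",cv2.resize(s["pixels"][:300,60:460,::-1],None,fx=2,fy=2,interpolation=cv2.INTER_CUBIC))
E
```

```text
front high 14.2 [491.2 128.4 172.1] F [ 0.37 -1.59 -4.61] w 0.67 g 60.9
[ 0.99  0.53 -1.09  2.32 -1.06  0.22  0.47]
170 [ 1.1   1.28 -1.33  2.34  1.9   0.45 -2.07]
100 [ 0.93  1.3  -1.33  2.26  1.99  0.5  -2.24]
50 [ 0.81  1.31 -1.33  2.19  2.01  0.54 -2.3 ]
0 [ 0.7   1.32 -1.33  2.11  2.01  0.56 -2.33]
```

View pics/c.png

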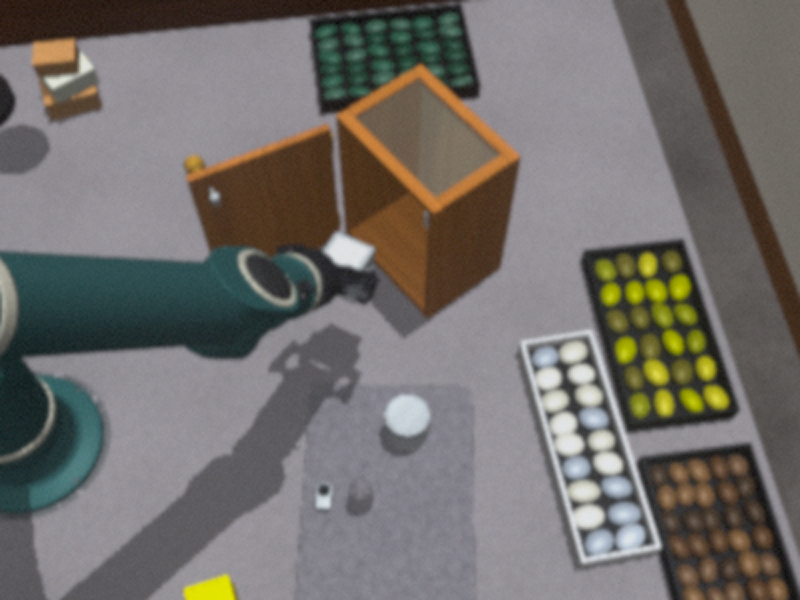

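The tin is held upright in front of the opening at (350,250), clear of the door and the cupboard. The solver switches wrist branch lower down at azimuth 55°, so I scan for an azimuth that stays on this branch.

```bash
python3 - <<'E'
from h import *
q0=np.array(read_joint_positions())
for az in(55,62,70,78):
  a=np.radians(az);
  u55=U
  for sg in(-1,):
    for d in(170,110,55,0):
      for up in((70,20) ):
        j=solve_ik(*pose(TC-d*U,12,az,sg=sg,up=up)); print(az,d,up,None if j is None else (np.round(j,2).tolist(),np.abs(j-q0).max().round(2)))
E
```

```text
55 170 70 ([1.09, 1.04, -1.3, 2.34, 1.72, 0.27, -2.06], np.float64(2.79))
55 170 20 ([1.11, 1.31, -1.33, 2.34, 1.91, 0.47, -2.07], np.float64(2.97))
55 110 70 ([0.94, 1.08, -1.31, 2.27, 1.84, 0.35, -2.24], np.float64(2.91))
55 110 20 ([0.95, 1.32, -1.33, 2.27, 1.99, 0.51, -2.21], np.float64(3.05))
55 55 70 ([0.82, 1.12, -1.32, 2.2, 1.88, 0.41, -2.31], np.float64(2.94))
55 55 20 ([0.82, 1.33, -1.33, 2.19, 2.02, 0.55, -2.29], np.float64(3.08))
55 0 70 ([0.7, 1.16, -1.32, 2.11, 1.88, 0.47, -2.33], np.float64(2.94))
55 0 20 ([0.7, 1.34, -1.33, 2.11, 2.02, 0.57, -2.33], np.float64(3.08))
62 170 70 ([0.91, 0.74, -0.98, 2.29, -1.02, 0.16, 0.67], np.float64(0.21))
62 170 20 ([1.12, 1.33, -1.34, 2.29, 1.61, 0.46, -1.67], np.float64(2.67))
62 110 70 ([0.97, 1.14, -1.34, 2.22, 1.48, 0.36, -1.75], np.float64(2.54))
62 110 20 ([0.97, 1.33, -1.33, 2.22, 1.72, 0.47, -1.85], np.float64(2.78))
62 55 70 ([0.84, 1.16, -1.34, 2.15, 1.57, 0.39, -1.88], np.float64(2.63))
62 55 20 ([0.84, 1.33, -1.33, 2.15, 1.78, 0.49, -1.95], np.float64(2.84))
62 0 70 ([0.72, 1.19, -1.34, 2.07, 1.61, 0.43, -1.95], np.floa
[... 560 characters left out ...]
, -1.03, 0.26, 0.52], np.float64(0.6))
70 0 20 ([0.4, 0.86, -0.75, 2.02, -1.19, 0.19, 0.76], np.float64(0.59))
78 170 70 ([0.77, 0.69, -0.79, 2.17, -0.74, 0.48, 0.59], np.float64(0.32))
78 170 20 ([0.76, 0.82, -0.77, 2.17, -0.73, 0.38, 0.66], np.float64(0.33))
78 110 70 ([0.63, 0.72, -0.77, 2.11, -0.77, 0.43, 0.53], np.float64(0.36))
78 110 20 ([0.63, 0.83, -0.76, 2.11, -0.79, 0.34, 0.62], np.float64(0.37))
78 55 70 ([0.51, 0.74, -0.75, 2.04, -0.79, 0.4, 0.47], np.float64(0.48))
78 55 20 ([0.49, 0.84, -0.72, 2.04, -0.87, 0.33, 0.61], np.float64(0.5))
78 0 70 ([0.38, 0.75, -0.7, 1.96, -0.81, 0.39, 0.42], np.float64(0.61))
78 0 20 ([0.35, 0.84, -0.65, 1.96, -0.94, 0.35, 0.6], np.float64(0.65))
```

```bash
python3 - <<'E'
from h import *
q0=np.array(read_joint_positions())
for p in(52,58,64):
 for az in(45,55,62):
  r=[]
  for d,up in((170,120),(170,20),(110,20),(55,20),(0,20),(0,0)):
      u=np.array([np.cos(np.radians(az)),np.sin(np.radians(az))])
      j=solve_ik(*pose(TC-d*u,12,az,p=p,sg=-1,up=up)); r.append(None if j is None else (round(float(np.abs(j-q0).max()),2),round(float(j[5]),2)))
  print(p,az,r)
E
```

```text
52 45 [None, None, (3.12, 0.69), (3.09, 0.72), (3.05, 0.75), (3.11, 0.79)]
52 55 [(0.25, 0.26), (2.81, 0.53), (2.86, 0.57), (2.88, 0.61), (2.87, 0.35), (2.93, 0.68)]
52 62 [(0.36, 0.4), (2.31, 0.28), (2.46, 0.27), (2.54, 0.29), (2.58, 0.33), (2.68, 0.34)]
58 45 [(0.6, 0.19), (2.97, 0.66), (2.97, 0.72), (2.95, 0.76), (2.92, 0.79), (2.92, 0.83)]
58 55 [(0.49, 0.33), (2.59, 0.28), (2.63, 0.34), (2.61, 0.19), (2.6, 0.26), (2.69, 0.47)]
58 62 [(0.55, 0.45), (0.47, 0.19), (0.65, 0.18), (0.84, 0.2), (1.07, 0.26), (1.03, 0.21)]
64 45 [(1.12, 0.25), (2.87, 0.71), (2.87, 0.77), (2.79, 0.2), (1.5, 0.25), (1.38, 0.17)]
64 55 [(0.73, 0.38), (0.71, 0.15), (0.97, 0.2), (1.25, 0.28), (1.49, 0.37), (1.39, 0.3)]
64 62 [(0.74, 0.49), (0.7, 0.26), (0.89, 0.26), (1.11, 0.3), (1.36, 0.38), (1.35, 0.36)]
```

Azimuth 55° only works well on the flipped wrist branch. I'll set the tin on the counter here, change branch with the hand empty, and regrasp.

```bash
cat >> h.py <<'E'
SP=TC-170*U; AZ2=76
E
python3 - <<'E'
from h import *
t,q=pose(SP,0,AZ2,sg=-1,up=0)
movep(t+np.array([0,0,120]),q); st("rot")
movel(t+np.array([0,0,8]),v=110); print(movel(t-np.array([0,0,4]),v=20,until_force=4)); st("down")
p=read_ee_pos(); open_jaws(); movel(p+np.array([0,0,130]),v=200); st("out")
movep(*pose(SP,0,55,sg=-1,up=82)) if 0 else None
for sg in(-1,1):
    tt,qq=pose(SP,12,55,sg=sg,up=110); j=solve_ik(tt,qq); print(sg,np.round(j,2) if j is not None else None)
    tt,qq=pose(SP,12,55,sg=sg,up=70); j=solve_ik(tt,qq); print(sg,np.round(j,2) if j is not None else None)
E
```

```text
rot 14.6 [486.3 131.3 139.6] F [-0.33  0.29 -4.21] w 0.67 g 61.0
True
down 16.2 [485.4 131.5  20. ] F [-1.05 -1.95  5.51] w 0.67 g 61.8
out 17.5 [484.9 131.3 149.3] F [ 0.06 -0.47 -0.14] w 1.0 g 0.0
-1 [ 1.13  0.93 -1.36  2.33  1.36  0.23 -1.78]
-1 [ 1.09  1.04 -1.3   2.34  1.72  0.27 -2.06]
1 [ 1.13  0.93 -1.36  2.33  1.36  0.23  1.36]
1 [ 1.08  1.01 -1.28  2.34  1.74  0.24  1.06]
```

```bash
python3 - <<'E'
from h import *
q=read_joint_positions().copy()
j=solve_ik(*pose(SP,12,55,sg=1,up=110)); move_joints(j); st("flip"); print(np.round(read_joint_positions(),2))
for up in(90,40,0):
    j=solve_ik(*pose(SP,0,AZ2,sg=1,up=up)); print("sp",up,None if j is None else np.round(j,2))
for az in(55,50):
  for d,up in((170,20),(85,20),(0,20),(0,0)):
    j=solve_ik(*pose(TC-d*U,12,az,sg=1,up=up)); print(az,d,None if j is None else np.round(j,2))
s=snapshot("scene"); cv2.imwrite("pics/d.png",cv2.resize(s["pixels"][:300,60:460,::-1],None,fx=2,fy=2,interpolation=cv2.INTER_CUBIC))
P=cloud(s);z=P[...,2]; m=(abs(z-60)<6)&(np.hypot(P[...,0]-SP[0],P[...,1]-SP[1])<60); print(rect(P,m))
E
```

```text
flip 19.3 [489.7 129.5 141.5] F [1.43 0.67 0.95] w 1.0 g 0.0
[ 1.13  0.93 -1.36  2.33  1.36  0.23  1.36]
sp 90 [ 1.15  1.35 -1.5   2.17  1.05  0.66  2.1 ]
sp 40 [ 1.13  1.4  -1.4   2.18  1.15  0.61  2.1 ]
sp 0 [ 1.11  1.44 -1.32  2.17  1.22  0.56  2.1 ]
55 170 [ 1.05  1.16 -1.22  2.34  2.03  0.32  0.89]
55 85 [ 0.83  1.15 -1.2   2.24  2.15  0.36  0.64]
55 0 [ 0.66  1.2  -1.22  2.11  2.09  0.43  0.65]
55 0 [ 0.67  1.28 -1.23  2.11  2.13  0.48  0.68]
50 170 [ 1.05  1.2  -1.26  2.37  2.19  0.43  0.67]
50 85 [ 0.87  1.31 -1.32  2.27  2.16  0.58  0.66]
50 0 [ 0.69  1.37 -1.36  2.14  2.13  0.67  0.66]
50 0 [ 0.7   1.45 -1.36  2.13  2.17  0.72  0.69]
(array([480.5, 108.3]), array([43.8, 59.3]), 73.9, 215, array([478.7, 103.7,  61.3]))
```

View pics/d.png

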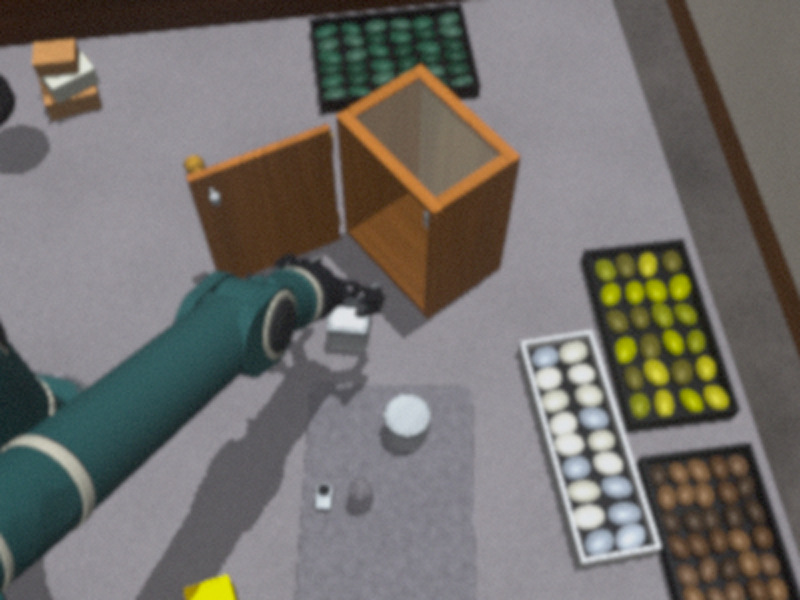

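The tin stands on the counter at (348,325), with the elbow swung clear of the pad. The door and the bystanders are unmoved. Next: regrasp and enter.

```bash
python3 - <<'E'
from h import *
import sys
sg=1
movep(*pose(SP,0,AZ2,sg=sg,up=90)); st("hover")
print(movel(pose(SP,0,AZ2,sg=sg)[0],v=100,until_force=8)); st("at")
clamp(); st("cl"); movel(read_ee_pos()+np.array([0,0,40]),v=80); st("up")
if read_width()<.5: sys.exit("no grasp")
movep(*pose(SP,12,AC,sg=sg,up=30)); st("rot"); print(np.round(read_joint_positions(),2))
t=pose(TC-90*U,12,AC,sg=sg,up=20)[0]; print(movel(t,v=120,until_force=8)); st("half")
s=snapshot("scene"); cv2.imwrite("pics/e.png",cv2.resize(s["pixels"][:300,60:460,::-1],None,fx=2,fy=2,interpolation=cv2.INTER_CUBIC))
E
```

```text
hover 20.1 [485.  131.9 109.9] F [-0.29 -0.07  0.16] w 1.0 g 0.0
False
at 21.2 [485.4 131.7  20.5] F [-0.05  0.14 -0.14] w 1.0 g 0.0
cl 21.5 [485.4 131.6  20.4] F [-1.31 -3.99  3.31] w 0.67 g 61.4
up 22.2 [485.3 131.3  60.1] F [-0.17 -0.21 -4.1 ] w 0.68 g 61.1
rot 23.4 [489.9 129.5  61.7] F [ 0.9   0.69 -5.22] w 0.68 g 61.0
[ 1.02  1.05 -1.17  2.34  2.15  0.22  0.71]
False
half 24.3 [535.2 194.7  51.5] F [-0.8   0.03 -4.58] w 0.67 g 61.0
```

View pics/e.png

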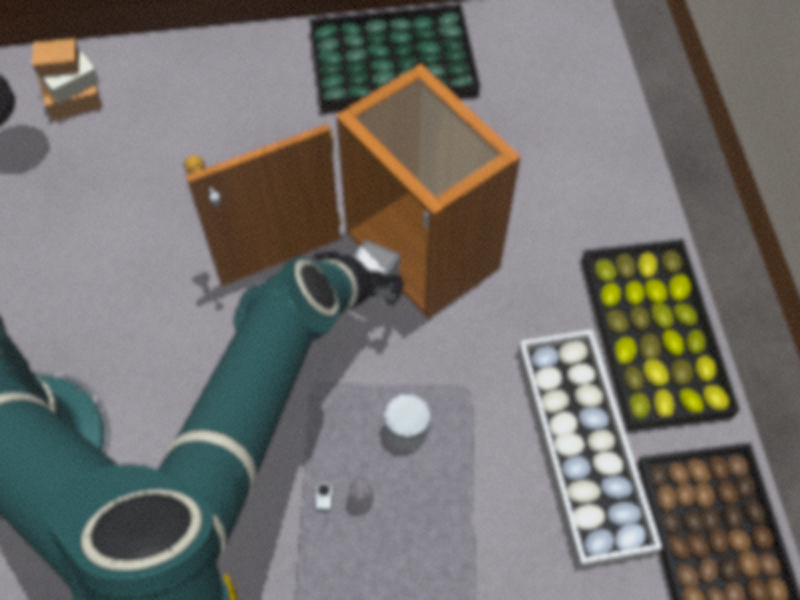

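The tin, at (378,255), is entering the opening centrally and clear of the door edge and catch side. Next: continue in, place it and retreat.

```bash
python3 - <<'E'
from h import *
import sys
sg=1
t,q=pose(TC,12,AC,sg=sg)
hit=movel(t+np.array([0,0,20]),v=100,until_force=8); st("in"); 
if hit: sys.exit("hit")
movel(t+np.array([0,0,6]),v=60); print(movel(t-np.array([0,0,5]),v=20,until_force=4)); st("down")
p=read_ee_pos(); open_jaws(); st("open")
z,_=tool(AC,45,sg); 
hit=movel(p-50*z,v=100,until_force=8); st("ret1")
if hit: sys.exit("hit2")
try: movel(read_ee_pos()-np.array([*(120*U),0]),v=150,until_force=8)
except Unreachable as e: print(e)
st("ret2")
s=snapshot("top"); np.savez("top1.npz",**s); cv2.imwrite("pics/f.png",cv2.resize(s["pixels"][80:300,60:360,::-1],None,fx=2.6,fy=2.6,interpolation=cv2.INTER_CUBIC))
E
```

```text
in 25.4 [587.  268.2  51.5] F [ 0.29 -0.57 -5.94] w 0.67 g 61.0
True
down 26.1 [587.6 268.9  32.5] F [0.   0.23 4.35] w 0.67 g 61.6
open 26.5 [586.8 267.6  30.2] F [ 0.66 -0.18  0.87] w 1.0 g 0.0
ret1 27.2 [567.6 239.7  67.7] F [-0.31 -0.23  0.12] w 1.0 g 0.0
ret2 28.1 [499.2 141.9  68. ] F [ 0.1  -0.11  0.22] w 1.0 g 0.0
```

View pics/f.png

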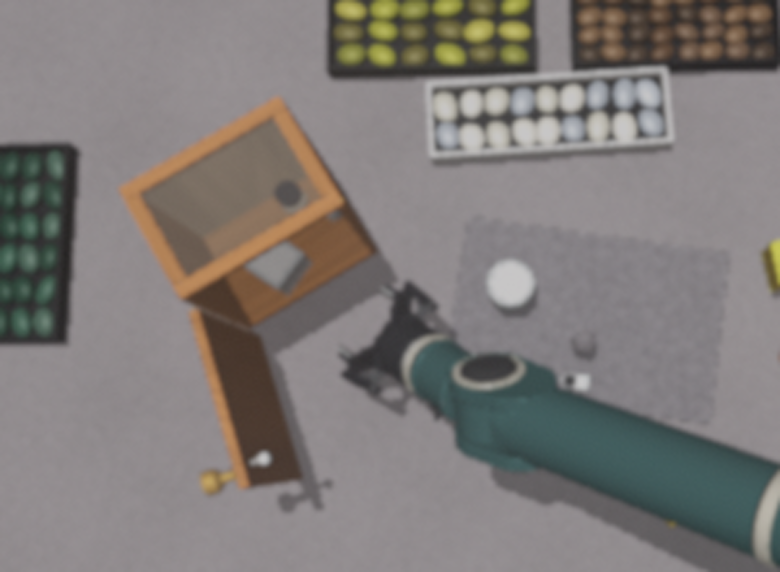

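The square tin stands upright inside at (277,265), the jar at (288,192) is clear of it, and the round tin is on the pad. Next I close the door, pointing the tool down and pushing the outer face with the sides of the closed fingers, just below the door's top.

```bash
cat >> h.py <<'E'
def dpose(th,off,r=130,z=230,k=0):
    b=PHI-np.pi/2-th; d=np.array([np.cos(b),np.sin(b)]); n=np.array([np.sin(b),-np.cos(b)])
    P=HG+r*d+off*n; x=np.array([*n,0])*(1-2*k); zz=np.array([0,0,-1.])
    return np.array([*P,z]),np.roll(Ro.from_matrix(np.stack([x,np.cross(zz,x),zz],1)).as_quat(),1)
E
python3 - <<'E'
from h import *
clamp()
try: movel(read_ee_pos()+np.array([0,0,180]),v=200)
except Unreachable: print("lift unreachable")
st("lift")
for k in(0,1):
    for th,off,z in((1.8,60,345),(1.8,60,230),(1.8,11,230),(.9,11,230),(0,11,230)):
        j=solve_ik(*dpose(th,off,z=z,k=k)); print(k,th,off,z,None if j is None else np.round(j,2))
    j=solve_ik(*dpose(1.0,0,z=345,k=k)); print(None if j is None else np.round(j,2))
E
```

```text
lift 31.3 [498.7 141.4 247.6] F [-0.66  0.45  0.19] w -0.0 g 0.0
0 1.8 60 345 [-1.23  0.02  0.43  1.91 -0.01  1.21 -0.49]
0 1.8 60 230 [-1.01  0.15  0.21  2.05 -0.04  0.94 -0.46]
0 1.8 11 230 [-0.91  0.12  0.21  2.09 -0.03  0.94 -0.37]
0 0.9 11 230 [-0.06  0.19 -0.45  2.02  0.1   0.95  0.65]
0 0 11 230 [ 0.49  0.73 -1.29  1.75  0.74  1.25  1.13]
[ 0.71  0.28 -1.36  1.84  0.29  1.26  0.38]
1 1.8 60 345 [ 0.33  0.25 -1.3   1.84  0.25  1.24  2.41]
1 1.8 60 230 [ 0.05  0.31 -1.    1.99  0.31  1.    2.35]
1 1.8 11 230 [ 0.33  0.38 -1.24  2.03  0.42  1.03  2.35]
1 0.9 11 230 [-1.59  0.39  1.39  2.09 -0.45  1.02 -1.9 ]
1 0 11 230 [-1.2   0.54  1.12  1.85 -0.54  1.1  -0.9 ]
[-1.32 -0.    0.86  1.94  0.    1.21 -2.48]
```

```bash
python3 - <<'E'
from h import *
movep(*dpose(1.0,0,z=350)); st("a")
movep(*dpose(1.4,20,z=350)); st("b")
movep(*dpose(1.8,60,z=350)); st("c"); print(np.round(read_joint_positions(),2))
print(movel(dpose(1.8,60)[0],v=120,until_force=8)); st("d"); print(np.round(read_joint_positions(),2))
s=snapshot("scene"); cv2.imwrite("pics/g.png",cv2.resize(s["pixels"][:300,60:460,::-1],None,fx=2,fy=2,interpolation=cv2.INTER_CUBIC))
E
```

```text
a 32.7 [426.6 180.7 349.3] F [ 0.56 -0.33 -0.53] w -0.0 g 0.0
b 33.2 [372.7 227.4 349.6] F [-0.41 -0.94 -0.54] w 0.0 g 0.0
c 33.9 [342.8 314.  349.4] F [ 0.76 -0.26  0.09] w 0.0 g 0.0
[ 0.29  0.21 -1.23  1.83  0.21  1.25 -0.68]
False
d 35.0 [342.2 315.4 230.7] F [-0.05 -0.42 -0.95] w 0.0 g 0.0
[ 0.13  0.36 -1.11  1.99  0.39  1.02 -0.85]
```

View pics/g.png

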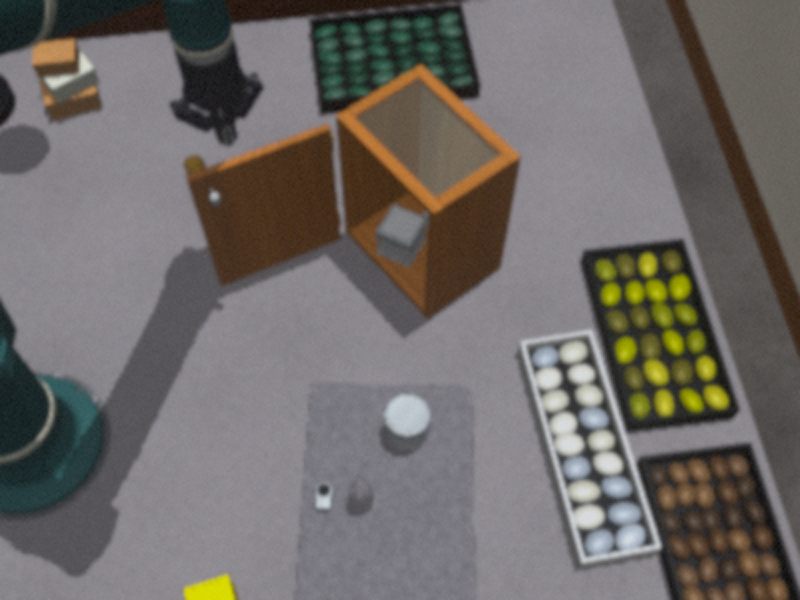

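The closed fingers at (228,135) are on the door's outer side, clear of the knob (195,163). The tin stands inside at (403,233). Next: sweep the door.

```bash
python3 - <<'E'
from h import *
for th in np.r_[1.8:0.2:-.22]:
    t,q=dpose(th,11)
    h=movel(t,q,v=110,until_force=15)
    if h: st(("hit",round(th,2))); break
st("near"); print(th,np.round(read_joint_positions(),2))
s=snapshot("scene"); np.savez("s2.npz",**s)
P=cloud(s); z=P[...,2]
m=(z>255)&(z<275)&(P[...,0]>250)&(P[...,0]<640)&(P[...,1]>50)&(P[...,1]<400)
b=P[m][:,:2]-CC; f=np.stack([b@XC,b@YC],1); f=f[f[:,0]<-84]; 
if len(f)>5: print(len(f),rect(np.c_[f,f[:,0]*0],np.ones(len(f),bool)))
E
```

```text
near 38.5 [508.5 170.6 230. ] F [0.16 0.31 1.42] w -0.0 g 0.0
0.26000000000000023 [ 0.57  0.72 -1.37  1.83  0.75  1.24  0.83]
136 (array([-129.2,  -50.3]), array([94.4, 43. ]), 78.1, 136, array([-120.,  -67.,    0.]))
```

Swept to 0.26 rad without trouble. Now the final slow push through the catch.

```bash
python3 - <<'E'
from h import *
movel(*dpose(.13,11),v=60,until_force=20); st("pre")
t,q=dpose(0,-1)   # 12 mm beyond nominal shut
print(movel(t,q,v=20,until_force=22)); st("push")
pause(.3); st("hold")
b=np.array([-XC[0],-XC[1],0]); print("cup x of tcp",(np.array(read_ee_pos())[:2]-CC)@XC)
movel(np.array(read_ee_pos())+60*b,v=80); movel(np.array(read_ee_pos())+60*b+np.array([0,0,110]),v=150); st("away")
s=snapshot("top"); cv2.imwrite("pics/h.png",cv2.resize(s["pixels"][80:300,60:360,::-1],None,fx=2.6,fy=2.6,interpolation=cv2.INTER_CUBIC))
P=cloud(s); z=P[...,2]; m=(z>250)&(z<280)&(P[...,0]>400)&(P[...,1]>50)&(P[...,1]<420)
d=P[m][:,:2]-CC; f=np.stack([d@XC,d@YC],1); f=f[(f[:,0]<-70)&(f[:,0]>-110)]
for lo,hi in((-105,-70),(-70,-35),(-35,0),(0,35),(35,70),(70,105)):
    k=f[(f[:,1]>lo)&(f[:,1]<hi)]; print(lo,len(k),np.percentile(k[:,0],[2,10]).round(1) if len(k) else None)
E
```

```text
pre 39.0 [525.3 174.6 230.1] F [0.81 0.08 0.  ] w -0.0 g 0.0
True
push 40.0 [541.4 181.8 229.4] F [-0.38 -0.31  0.25] w -0.0 g 0.4
hold 40.3 [541.2 181.4 229.1] F [-0.1   0.16 -0.28] w 0.0 g 0.0
cup x of tcp -99.68995476002567
away 42.2 [438.7 119.3 338.9] F [-0.11 -0.11  1.38] w -0.0 g 0.0
-105 94 [-88.3 -87.4]
-70 66 [-88.1 -87.2]
-35 0 None
0 0 None
35 0 None
70 0 None
```

View pics/h.png

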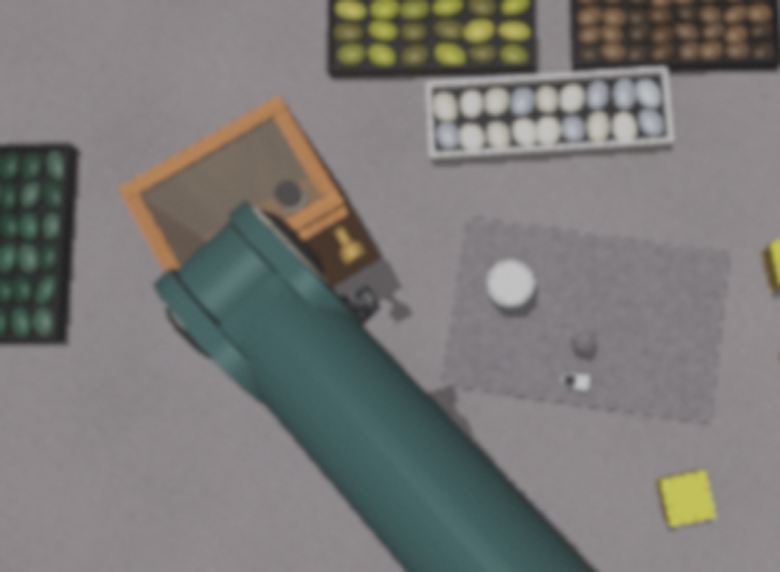

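The door's outer face is flush at cup x = -88 mm near its free edge (shut is about -87), with the knob at (348,248). I move off and check the whole door edge and the bystanders before handing in.

```bash
python3 - <<'E'
from h import *
movep(*dpose(.9,130,z=330)) if 0 else movel(np.array(read_ee_pos())+np.array([-20,-200,0]),v=200); st("off")
s=snapshot("scene"); P=cloud(s); z=P[...,2]; x,y=P[...,0],P[...,1]
m=(z>250)&(z<280)&(x>400)&(y>50)&(y<420)
d=P[m][:,:2]-CC; f=np.stack([d@XC,d@YC],1); f=f[(f[:,0]<-60)&(f[:,0]>-115)]
for lo,hi in((-105,-70),(-70,-35),(-35,0),(0,35),(35,70),(70,105)):
    k=f[(f[:,1]>lo)&(f[:,1]<hi)]; print(lo,len(k),np.percentile(k[:,0],[2,10]).round(1) if len(k) else None)
for n,c,h,dz in(("round",RT,66,5),("crystal",(466,-157),69,25),("loupe",(416,-145),21,5)):
    m=(np.hypot(x-c[0],y-c[1])<50)&(abs(z-h)<dz); print(n,m.sum(), rect(P,m) if m.sum()>5 else None)
E
```

```text
off 43.4 [418.8 -79.2 338.8] F [ 0.38  0.29 -0.19] w 0.0 g 0.0
-105 184 [-88.  -86.9]
-70 153 [-87.8 -86.8]
-35 141 [-87.  -86.4]
0 142 [-87.  -86.2]
35 138 [-87.3 -86.4]
70 129 [-86.4 -85.7]
round 375 (array([543.3, -58. ]), array([64. , 61.4]), 82.3, 375, array([543.1, -57.9,  66.5]))
crystal 120 (array([ 465.1, -156.4]), array([28.3, 29.2]), 73.8, 120, array([ 465.9, -160.2,   67.6]))
loupe 101 (array([ 433.1, -145. ]), array([37.7, 56.8]), 81.3, 101, array([ 415.9, -144.5,   19.5]))
```

```bash
python3 -c "
from workcell import *
print(sign_off())"
```

```text
the job is handed in; nothing more can be done
None
```

I handed the job in at about 43 s; the sign-off gave no verdict: the square tin was heavier (4.6 N against 2.1 N) and stands in the cupboard with the door pushed shut, the round tin is on the pad, and the crystal, loupe and jar show no sign of having moved.

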